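Dock a tip box and index the stop over it

ROBOT

A 6-joint arm with a two-finger parallel gripper is mounted at the origin on a cart in front of the work surface, level with it; the furniture and walls round the work are solid. World frame = base frame: x ahead of the robot, y to its left, z up, the work surface at z = 0. Lengths are in m, angles in rad, forces in N, time in s.
With the tool pointing down it reaches from about 0.3 to 1 m from the base axis. Payload 5.1 kg.
Tool frame: the origin (TCP) lies on the centre line of the jaws, within the pads' length; the fingertips stand 25 mm ahead of it and the grasp point (between the pads) lies 6 mm ahead of it (r.tcp_to_tips is the distance from the TCP to the fingertips, in m); y points along the fingers, z is the direction in which the jaws open and shut, and the axes are right-handed (so a half turn about y gives the same grasp; the last joint's range is limited). The gripper opens to 95 mm and grips with 3 to 60 N. Pads are 20 mm wide; open, the fingers measure 119 mm over their backs; the gripper's body (75 mm by 180 mm) begins 59 mm behind the grasp point.
Start: joints at [-1.199, 0.124, 1.65, -0, 1.367, -0.083], TCP at [0.286, -0.584, 0.24] pointing down, gripper open.
Joint ranges: [-2.61, 2.61], [-1.02, 2.33], [0.03, 2.71], [-1.35, 4.49], [0.32, 2.68], [-2.91, 2.91]. Speed limits (rad/s): [2.57, 2.57, 3.14, 3.14, 3.14, 3.14].

INTERFACE

Orientations are given as a unit quaternion [x, y, z, w].
In Python, from rig import r gives the robot as it stands. The module is installed in compiled form; this text tells all that it offers.
- The arm moves only by the tool play_rows, never from a script. Its argument "motion" is a list of rows, each a list of 7 numbers: the shift along the world's x, y, z in mm, then the turn, a rotation vector about the world's x, y, z in degrees, then the opening, from 0 (shut) to 1 (fully open). A call has 1 to 10 rows; each row is the pose to reach, as a shift and turn from the pose measured when the call began; what a row does not reach only later rows make up. A row lasts 1/12 s, in which the tool goes at most 41.7 mm and 7.16 degrees, less where a joint would pass 70% of its speed; a pose out of reach is approached as far as the arm can. A call with a gripper value outside its range is refused whole. The fingers move at their own pace and stop on an object; "squeeze" is the grip in N (left out, the last holds). Time passes only in rows, so rows that repeat a pose let the fingers close. It gives the time, the measured TCP pose, the force and the opening at its end, in the units of the state.
- r.read_state(): the state, without advancing time (a new reading comes with each control period).
- r.grab_frame(name): name is "side" or "top" or "wrist"; returns the picture (480x640x3 uint8, blue, green, red); there is no depth.
- r.calibration(name): a dict with "vertical_fov" (degrees; the focal length in pixels is half the picture's height over the tangent of half this angle, whatever the lens; pixels are square), "cx", "cy" (the principal point, pixels), "extrinsics" (4x4, takes a point from world to camera coordinates). Camera axes: x right, y down, z forward; pixel columns grow to the right and rows downward; lengths in m; the calibration is good to about 2 mm. A picture is of the moment at which its call begins: read the wrist's pose just before it. calibration takes no time and is no camera call; for the wrist camera it gives the pose at the moment of the call.
- r.job_done(): hands the job in, once; it reports no verdict.
Trained networks look in the newest picture that a camera, given by its name, has taken for a name from the list of things; names that differ only in an ending like _2 or _b are one class to them, and where a whole thing is asked for, a point or a joint stands for the part that bears it (a point fixed in the world has none). Each returns a list of dicts, best first, with "conf" (0 to 1); they miss things now and then, are a little off and sometimes report something else, mostly with a low value. They report only what shows in the picture. A call takes as long as a camera call. They do not tell look-alikes from the thing itself.
- r.trace(camera, label): "mask" (480x640 bool, what is visible of it) and "point" ([column, row] as shares, 0 to 1, of the picture: columns of its width, rows of its height, amid what is visible of it).
- r.landmark_of(camera, label): "point" ([column, row] as shares, 0 to 1, of the picture: columns of its width, rows of its height: a listed point, or the origin of a listed thing).
The state is a dict: "time_s": time; "q": joint angles; "joint_velocities": joint speeds; "tau": joint torques, N m; "eef_pos": TCP position; "tcp_rot": TCP orientation; "contact_force": force on the tool from outside, world axes, zero at the start; "torque": the same for the moment, N m; "finger_gap": finger opening in m.
Only numpy, scipy, OpenCV 4.12 (cv2) and the standard library are available. Lean on these libraries where they do the work, as an engineer would, in place of code of your own. Each camera call takes 0.05 s, during which the arm holds its last target.

TASK

Dock the closed pipette-tip box: slide it across the bench, without lifting it, into the bay until its back lies flat against the aluminium rail, between the grey end plate and the blue sliding stop. Then pull the stop's orange lock knob up, slide the stop to the next hole towards the box, and let the pin go fully down into that hole so that the box is enclosed. Finish still gripping the knob with the pin down, and leave the bottle, the vial and the tape where they are.

Things in the scene. Friction and masses are not known exactly. Their poses are not given: they have to be found in the camera images.
- dock: Docking rail bolted to the bench (elsewhere each time). Origin: bench height, foot of the rail's front face. x points away from the bay (the bay is in front, on the -x side), y along the rail, z up. Aluminium rail: x 0 to 40, y -155 to +95 mm, 30 mm high. The bay is 152 mm wide from end plate to stop with the pin in the first hole, 112 mm with it in the second.
- end_plate (a point): Middle of the inner face (looking to dock -y) of the fixed grey end plate that closes the bay at dock y +62 mm; 26 mm above the bench, axes as dock. The plate is 12 mm thick, 52 mm high and reaches from the rail to dock x -55 mm.
- next_hole (a point): Mouth of the second lock hole, 30 mm above the bench on top of the rail, dock x +20, y -75 mm, axes as dock. Four 10 mm holes stand 40 mm apart along the rail (dock y -115, -75, -35, +5); the pin starts in the first, under the stop.
- bay_home (a point): Centre of the tip box once it is flat against the rail and 1 mm off the end plate: dock x -42, y +7 mm, 32 mm above the bench, axes as dock. The box may enter the bay anywhere between end plate and stop (centre at dock y -36 to +8 mm); the stop shoves it along the rail as it closes.
- tip_box_mid (a point): Centre of the loose, closed tip box: white body, dark blue lid, 79 mm along its x, 108 along its y, 64 high, 0.18 to 0.35 kg, on the bench in front of the bay. The point is 32 mm up, axes as the box: back face at x +42 mm, front face at x -37, ends at y +-54. Docked, its back touches the rail, its x along dock x. The lid stays shut. A push of 1 to 4 N slides it.
- stop_slide (a joint): Blue stop on the rail, m along dock +y (towards the box): 0 with the pin in the first hole (start), 0.040 at the second, the next hole. Friction about 1.2 N when unlocked; locked with about 1 mm of play while the pin is in a hole.
- stop_face (a point): Centre of the stop arm's black rubber face, which looks to dock +y, to the box; 28 mm above the bench. The arm is 12 mm thick, 6 to 50 mm above the bench, and reaches from the rail to dock x -55 mm. The saddle's top is 46 mm above the bench; the pin axis is 25 mm towards dock -y and 48 mm towards dock +x of this point.
- plunger (a joint): Spring lock plunger, m of lift: 0 fully down (pin 12 mm deep in the hole), 0.016 fully up, the end of travel. The pin is clear of the rail above 0.0125. The spring pulls down with 4 N when down, 8 N when up; let down between holes, the pin rests on the rail at about 0.0115. The rounded tip finds the hole when the stop is within 2 mm of it.
- lock_knob: Orange round knob with a black ring on top of the plunger: 26 mm across, 30 mm high, upright. Origin at its centre, 84 mm above the bench with the pin down, axes as dock. Below it a thin stem and a 15 mm wide bushing (top 61 mm above the bench) leave room for fingertips. It lifts with the plunger and travels with the stop.
- brown_bottle_mid (a point): Brown glass bottle, black cap, 54 mm across, 125 mm high, loose; centre. A bystander.
- vial_mid (a point): Small white vial, blue cap, 27 mm across, 56 mm high, loose, behind the end plate; centre. A bystander.
- tape_mid (a point): Small black tape roll lying flat, 51 mm across, 19 mm high, loose; centre. A bystander.
Mind the look-alikes: they are no part of the job. What is shaped like the part that bears tip_box_mid but yellow is not meant.

How it is judged:
By the outcome, as a careful person would: the job done as asked, in the order asked, and still so for the second after the job is handed in, while the arm keeps its last pose, push and grip.
It also fails if it takes over 58 s, if anything falls off the work surface, if the arm or the gripper's body presses on something with over 40 N, if the wrist force passes 120 N, or if a joint passes its speed limit or range.

## Working session

There is one attempt and no reset: what is moved stays moved. The work goes in short steps, Python scripts to look and compute and a tool call to move; the robot and the scene stay as the last step left them, time stands still between calls to the robot, and variables do not carry over. Pictures are saved under pics/ and viewed, and the job is handed in when it is done.

Besides the shell and the picture viewer there is one more tool, called after "Request:" by a JSON object that holds its "op" and its "data", one argument or row to a line. play_rows: Moves the arm, as the interface text tells. Its arguments: {"type":"object","properties":{"motion":{"type":"array","items":{"type":"array","items":{"type":"number"}}},"squeeze":{"type":"number"}},"required":["motion"]}

```bash
mkdir -p pics; cat > h.py <<'E'
import numpy as np, cv2
from rig import r
def K(name):
    c=r.calibration(name); f=240/np.tan(np.radians(c["vertical_fov"])/2)
    return f,c["cx"],c["cy"],np.array(c["extrinsics"])
def ray(name,uv,k=None):
    f,cx,cy,E=k or K(name); R=E[:3,:3];t=E[:3,3]
    d=R.T@np.array([(uv[0]-cx)/f,(uv[1]-cy)/f,1]); return -R.T@t,d
def atz(name,uv,z,k=None):
    o,d=ray(name,uv,k); return o+d*(z-o[2])/d[2]
def proj(name,p,k=None):
    f,cx,cy,E=k or K(name); q=E[:3,:3]@np.array(p)+E[:3,3]; return np.array([cx+f*q[0]/q[2],cy+f*q[1]/q[2]])
E
python3 - <<'E'
from h import *
s=r.read_state()
print({k:np.round(v,3) for k,v in s.items()})
for n in ["side","top","wrist"]:
    im=r.grab_frame(n); cv2.imwrite(f"pics/{n}0.png",im)
    f,cx,cy,E=K(n); print(n,f,cx,cy,np.round(-E[:3,:3].T@E[:3,3],3),np.round(E[:3,:3],3).tolist())
    if n!="wrist":
      for l in ["dock","end_plate","next_hole","bay_home","tip_box_mid","stop_face","lock_knob","brown_bottle_mid","vial_mid","tape_mid"]:
        o=r.landmark_of(n,l); print(n,l,[(np.round(np.array(x["point"])*[640,480],1).tolist(),round(x["conf"],2)) for x in o[:3]])
E
```

```text
{'time_s': np.float64(0.0), 'q': array([-1.199,  0.124,  1.652, -0.   ,  1.367, -0.083]), 'joint_velocities': array([-0.   ,  0.   , -0.001, -0.001, -0.001,  0.001]), 'tau': array([ 2.0000e-03, -4.1760e+01, -3.5993e+01,  7.8000e-02,  4.9000e-02,
       -0.0000e+00]), 'eef_pos': array([ 0.285, -0.583,  0.238]), 'tcp_rot': array([-0.16 ,  0.69 , -0.688,  0.159]), 'contact_force': array([-0.447, -0.034, -1.028]), 'torque': array([ 0.016, -0.025,  0.012]), 'finger_gap': np.float64(0.095)}
side 475.839544752045 314.21656628818454 231.9002001416213 [0.163 0.538 0.537] [[-0.836, -0.549, 0.006], [-0.287, 0.426, -0.858], [0.468, -0.719, -0.514]]
side dock []
side end_plate [([256.4, 280.1], 0.73)]
side next_hole [([298.3, 240.2], 0.85)]
side bay_home [([287.8, 269.0], 0.84)]
side tip_box_mid [([337.0, 284.9], 0.8), ([300.4, 368.1], 0.62), ([297.1, 244.8], 0.59)]
side stop_face [([320.3, 249.2], 0.77), ([276.5, 273.2], 0.28)]
side lock_knob [([313.3, 210.2], 0.69)]
side brown_bottle_mid [([369.7, 216.1], 0.94)]
side vial_mid [([221.1, 286.7], 0.66)]
side tape_mid [([446.4, 248.3], 0.68)]
top 463.05592650601216 312.2223818465692 234.8390259021633 [ 0.402 -0.07   0.912] [[0.027, -1.0, 0.015], [-0.985, -0.029, -0.169], [0.169, -0.01, -0.985]]
top dock [([304.1, 198.4], 0.95)]
top end_plate [([264.5, 200.7], 0.84), ([300.6, 266.6], 0.65)]
top next_hole [([341.6, 199.1], 0.83)]
top bay_home []
top tip_box_mid [([191.5, 291.5], 0.9), ([297.6, 267.6], 0.55)]
top stop_face [([337.6, 219.0], 0.85)]
top lock_knob [([359.7, 194.0], 0.47)]
top brown_bottle_mid [([409.4, 239.6], 0.95)]
top vial_mid [([237.1, 179.8], 0.59)]
top tape_mid [([432.5, 325.4], 0.59)]
wrist 341.1735687931398 323.4349617329866 238.505897016265 [ 0.353 -0.55   0.385] [[0.439, -0.898, -0.0], [-0.866, -0.423, 0.266], [-0.239, -0.117, -0.964]]
```

View pics/top0.png

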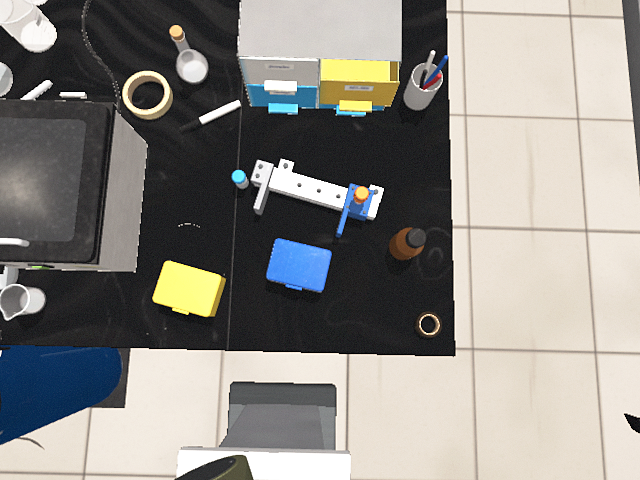

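View pics/side0.png

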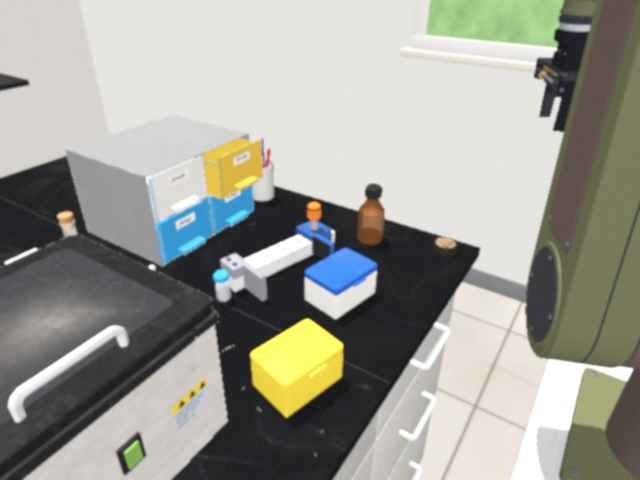

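Candidates for the tip box: blue-lid/white-body at top (300,267) / side (340,283), and the yellow one at top (190,290) / side (297,367). The blue-lid one is meant. I'll check it with a close crop and measure.

```bash
python3 - <<'E'
from h import *
t=cv2.imread("pics/top0.png"); s=cv2.imread("pics/side0.png")
a=cv2.resize(t[150:310,220:430],None,fx=3.6,fy=3.6,interpolation=cv2.INTER_CUBIC)
b=cv2.resize(s[190:320,200:400],None,fx=4,fy=4,interpolation=cv2.INTER_CUBIC)
cv2.imwrite("pics/c_top.png",a);cv2.imwrite("pics/c_side.png",b)
T=lambda u,z:np.round(atz("top",u,z),4)
print("knob",T([359.7,194],.084),"dock",T([304.1,198.4],0),"hole",T([341.6,199.1],.03),"face",T([337.6,219],.028),"ep",T([264.5,200.7],.026),"box",T([300.6,266.6],.032), "bottle",T([409,239],.06),"vial",T([237,180],.028),"tape",T([429,324],.01))
S=lambda u,z:np.round(atz("side",u,z),4)
print("knob",S([313.3,210.2],.084),"hole",S([298.3,240.2],.03),"face",S([320.3,249.2],.028),"home",S([287.8,269],.032),"ep",S([256.4,280.1],.026),"box",S([337,284.9],.032))
E
```

```text
knob [ 0.6238 -0.1641  0.084 ] dock [ 0.6336 -0.0609  0.    ] hole [ 0.6268 -0.1347  0.03  ] face [ 0.5872 -0.1277  0.028 ] ep [0.62   0.0164 0.026 ] box [ 0.4917 -0.0585  0.032 ] bottle [ 0.5463 -0.2599  0.06  ] vial [0.6598 0.0722 0.028 ] tape [ 0.3904 -0.3081  0.01  ]
knob [ 0.6239 -0.1655  0.084 ] hole [ 0.6338 -0.1262  0.03  ] face [ 0.5806 -0.1255  0.028 ] home [ 0.5908 -0.0313  0.032 ] ep [0.6224 0.0208 0.026 ] box [ 0.4915 -0.0404  0.032 ]
```

View pics/c_top.png

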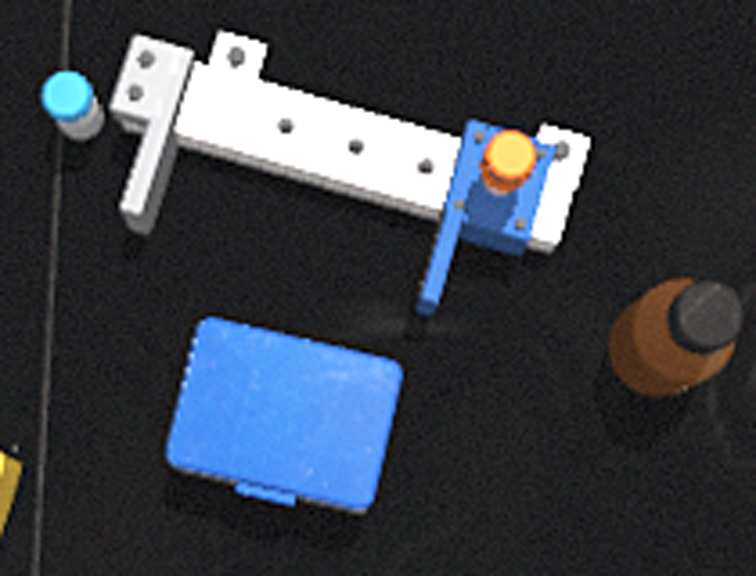

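View pics/c_side.png

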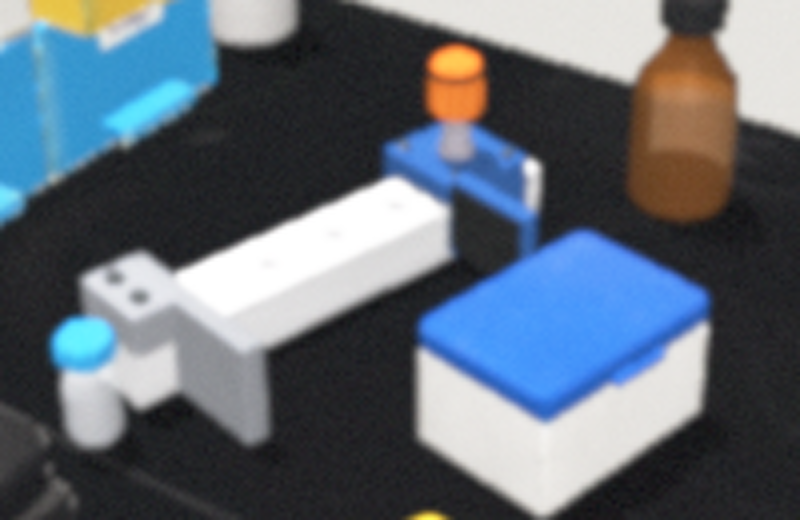

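Crops show the white-body/blue-lid box (choice confirmed), slightly rotated in front of the bay, with the free holes visible at crop (286,125), (356,146), (426,167). Now the dock and box poses.

```bash
python3 - <<'E'
from h import *
k=K("top")
H=np.array([atz("top",(220+u/3.6,150+v/3.6),.03,k)[:2] for u,v in [(286,125),(356,146),(426,167)]])
print(H, np.linalg.norm(np.diff(H,axis=0),axis=1))
d=H[0]-H[2]; d/=np.linalg.norm(d); ex=np.array([d[1],-d[0]]); 
ang=np.degrees(np.arctan2(ex[1],ex[0])); O=(H-np.outer([5,-35,-75],d)/1e3).mean(0)-.02*ex
print("dock O",O,"yaw",ang)
for n,p in [("knob",(20,-115,84)),("ep",(0,62,26)),("ep end",(-55,62,52)),("stopend",(-55,-90,50)),("raily-155",(0,-155,30)),("home",(-42,7,32)),("orig",(0,0,0))]:
    w=np.r_[O+ex*p[0]/1e3+d*p[1]/1e3,p[2]/1e3]; print(n,np.round(w,4),"top",proj("top",w).round(1),"crop",((proj("top",w)-[220,150])*3.6).round(), "side",proj("side",w).round(1),"crop",((proj("side",w)-[200,190])*4).round())
im=cv2.imread("pics/top0.png"); hsv=cv2.cvtColor(im,cv2.COLOR_BGR2HSV)
m=cv2.inRange(hsv,(100,120,120),(125,255,255)); m[:230]=0;m[300:]=0;m[:,:260]=0;m[:,335:]=0
m=cv2.morphologyEx(m,cv2.MORPH_OPEN,np.ones((7,7)))
ys,xs=np.nonzero(m); P=np.array([atz("top",(u,v),.062,k)[:2] for u,v in zip(xs,ys)],np.float32)*1000
rc=cv2.minAreaRect(P); print(rc); 
E
```

```text
[[ 0.65342595 -0.05122009]
 [ 0.64275458 -0.08978702]
 [ 0.6321165  -0.12823367]] [0.04001607 0.03989127]
dock O [ 0.63282365 -0.05068088] yaw -15.466627248736799
knob [ 0.6214 -0.1668  0.084 ] top [361.2 195.3] crop [508. 163.] side [314.7 210.3] crop [459.  81.]
ep [0.6494 0.0091 0.026 ] top [268.9 186.4] crop [176. 131.] side [249. 272.] crop [196. 328.]
ep end [0.5963 0.0237 0.052 ] top [258.9 209.4] crop [140. 214.] side [266.2 273.9] crop [265. 335.]
stopend [ 0.5558 -0.1228  0.05  ] top [335.5 232.8] crop [416. 298.] side [330.6 244.1] crop [522. 217.]
raily-155 [ 0.5915 -0.2001  0.03  ] top [374.8 217.7] crop [557. 244.] side [335.2 230.6] crop [541. 162.]
home [ 0.5942 -0.0327  0.032 ] top [289.  213.6] crop [248. 229.] side [286.8 268. ] crop [347. 312.]
orig [ 0.6328 -0.0507  0.    ] top [299.  198.6] crop [285. 175.] side [276.5 270.7] crop [306. 323.]
((490.4633483886719, -54.41938781738281), (109.4366683959961, 85.17398071289062), 78.24124908447266)
```

```bash
cat >> h.py <<'E'
from scipy.spatial.transform import Rotation as Ro
O=np.array([0.63282,-0.05068]); YAW=np.radians(-15.47)
ex=np.array([np.cos(YAW),np.sin(YAW)]); ey=np.array([-ex[1],ex[0]])
def d2w(x,y): return O+ex*x/1e3+ey*y/1e3
def w2d(p): q=np.array(p[:2])-O; return np.array([q@ex,q@ey])*1e3
def plan(x,y,z,jaw):
    """dock mm target, jaw deg rel. dock x -> shift mm, rotvec deg"""
    s=r.read_state(); p=s["eef_pos"]; R=Ro.from_quat(s["tcp_rot"]).as_matrix()
    sh=(np.r_[d2w(x,y),z/1e3]-p)*1e3
    a=YAW+np.radians(jaw); best=None
    for sg in (1,-1):
        zt=sg*np.array([np.cos(a),np.sin(a),0]); yt=np.array([0,0,-1.]); Rt=np.c_[np.cross(yt,zt),yt,zt]
        rv=np.degrees(Ro.from_matrix(Rt@R.T).as_rotvec()); 
        print("shift",sh.round(1),"rot",rv.round(2))
def st():
    s=r.read_state(); R=Ro.from_quat(s["tcp_rot"]).as_matrix()
    jz=np.degrees(np.arctan2(R[1,2],R[0,2])-YAW)
    print("t",round(float(s["time_s"]),2),"dock",w2d(s["eef_pos"]).round(1),"z",round(s["eef_pos"][2]*1e3,1),"jaw",round(jz,2),"down",R[:,1].round(3),"F",np.round(s["contact_force"],1),"gap",round(float(s["finger_gap"])*1e3,1),"q",np.round(s["q"],2))
E
python3 -c "
from h import *
st(); plan(-136,-124,130,0); plan(-136,-124,40,0); print(r.tcp_to_tips)"
```

```text
t 1.15 dock [-192.5 -606.6] z 239.6 jaw -48.47 down [-0.  0. -1.] F [0.9 0.1 0.8] gap 95.0 q [-1.2   0.12  1.65 -0.    1.37 -0.08]
shift [ 183.2  450.  -109.6] rot [-0.   -0.   48.47]
shift [ 183.2  450.  -109.6] rot [-1.0000e-02  0.0000e+00 -1.3153e+02]
shift [ 183.2  450.  -199.6] rot [-0.   -0.   48.47]
shift [ 183.2  450.  -199.6] rot [-1.0000e-02  0.0000e+00 -1.3153e+02]
0.025
```

Request:
{"op": "play_rows", "data": {
  "motion": [
    [15,36,0,0,0,5,0.32],
    [30,73,-5,0,0,10,0.32],
    [45,110,-10,0,0,15,0.32],
    [60,147,-20,0,0,20,0.32],
    [75,184,-30,0,0,25,0.32],
    [90,221,-40,0,0,30,0.32],
    [105,258,-50,0,0,35,0.32],
    [120,295,-60,0,0,40,0.32],
    [135,332,-60,0,0,45,0.32],
    [150,369,-60,0,0,48.5,0.32]
  ]
}}

```text
time_s: 1.98
eef_pos: [0.4354, -0.2128, 0.179]
tcp_rot: [-0.429, 0.562, -0.562, 0.429]
contact_force: [1.5, -0.4, 0.6]
finger_gap: 0.0345
```

```bash
python3 -c "
from h import *
st(); plan(-136,-124,40,0)"
```

```text
t 1.98 dock [-147.  -208.9] z 179.0 jaw 0.23 down [-0.001  0.001 -1.   ] F [ 1.5 -0.4  0.6] gap 34.5 q [-0.57 -0.2   2.07  0.    1.27 -0.3 ]
shift [  33.3   78.9 -139. ] rot [-0.03 -0.04 -0.23]
shift [  33.3   78.9 -139. ] rot [ 7.0000e-02 -5.0000e-02  1.7977e+02]
```

Request:
{"op": "play_rows", "data": {
  "motion": [
    [11,26,-15,0,0,0,0.32],
    [22,53,-30,0,0,0,0.32],
    [33,79,-55,0,0,0,0.32],
    [33,79,-85,0,0,0,0.32],
    [33,79,-115,0,0,0,0.32],
    [33,79,-139,0,0,0,0.32],
    [33,79,-139,0,0,0,0.32],
    [33,79,-139,0,0,0,0.32]
  ]
}}

```text
time_s: 2.65
eef_pos: [0.4674, -0.1334, 0.039]
tcp_rot: [-0.43, 0.563, -0.561, 0.429]
contact_force: [0.7, -0.1, 0.1]
finger_gap: 0.0303
```

```bash
python3 -c "
from h import *
st(); plan(-136,-64,40,0)
im=r.grab_frame('top'); cv2.imwrite('pics/t1.png',cv2.resize(im[130:330,200:440],None,fx=3,fy=3))
im=r.grab_frame('side'); cv2.imwrite('pics/s1.png',im)"
```

```text
t 2.65 dock [-137.4 -123.8] z 39.0 jaw 0.23 down [-0.004  0.002 -1.   ] F [ 0.7 -0.1  0.1] gap 30.3 q [-0.39 -0.02  2.16  0.    1.   -0.12]
shift [17.3 57.3  1. ] rot [-0.1  -0.21 -0.23]
shift [17.3 57.3  1. ] rot [ 3.3000e-01 -1.6000e-01  1.7977e+02]
```

View pics/t1.png

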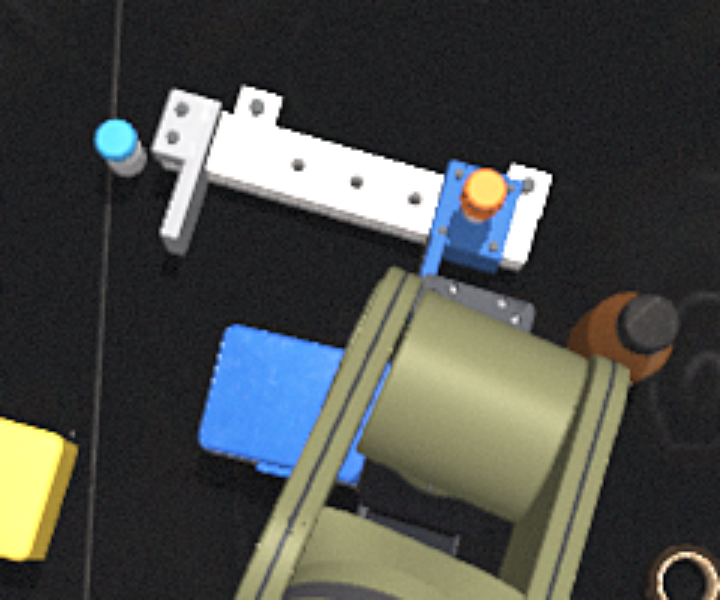

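View pics/s1.png

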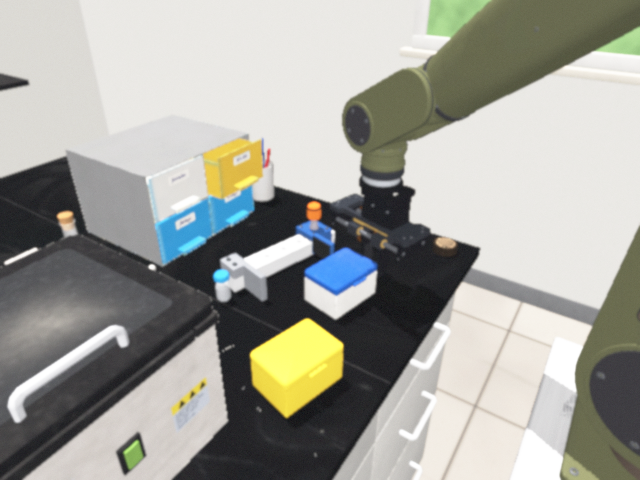

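The fingers stand beside the box's right end, clear of stop and bottle. Pushing along dock +y.

Request:
{"op": "play_rows", "data": {
  "motion": [
    [2,6,1,0,0,0,0.32],
    [4,12,1,0,0,0,0.32],
    [6,18,1,0,0,0,0.32],
    [7,23,1,0,0,0,0.32],
    [9,28,1,0,0,0,0.32],
    [10,33,1,0,0,0,0.32],
    [12,38,1,0,0,0,0.32],
    [13,43,1,0,0,0,0.32],
    [15,48,1,0,0,0,0.32],
    [16,52,1,0,0,0,0.32]
  ]
}}

```text
time_s: 3.58
eef_pos: [0.4858, -0.0819, 0.0427]
tcp_rot: [0.429, -0.561, 0.562, -0.43]
contact_force: [-0.6, -1.1, 0.9]
finger_gap: 0.0306
```

```bash
python3 -c "
from h import *
st(); plan(-136,-64,40,0)"
```

```text
t 3.58 dock [-133.3  -69.3] z 42.7 jaw 0.22 down [ 0.002 -0.    -1.   ] F [-0.6 -1.1  0.9] gap 30.6 q [-0.28 -0.01  2.15  0.    1.   -0.01]
shift [-1.1  5.8 -2.7] rot [ 0.03  0.1  -0.22]
shift [-1.1  5.8 -2.7] rot [-1.6000e-01  4.0000e-02  1.7978e+02]
```

Request:
{"op": "play_rows", "data": {
  "motion": [
    [1,3,-1,0,0,0,0.32],
    [1,6,-1,0,0,0,0.32],
    [1,6,-1,0,0,0,0.32],
    [1,6,-1,0,0,0,0.32]
  ]
}}

```text
time_s: 3.92
eef_pos: [0.4864, -0.0754, 0.0413]
tcp_rot: [0.429, -0.562, 0.562, -0.43]
contact_force: [0.2, 0.8, -0.5]
finger_gap: 0.0303
```

```bash
python3 -c "
from h import *
st(); plan(-150,-100,130,90);plan(-205,-10,130,90)"
```

```text
t 3.92 dock [-134.5  -62.9] z 41.3 jaw 0.23 down [ 0.001  0.    -1.   ] F [ 0.2  0.8 -0.5] gap 30.3 q [-0.26 -0.01  2.15  0.    1.    0.  ]
shift [-24.9 -31.6  88.7] rot [-5.000e-02  3.000e-02  8.977e+01]
shift [-24.9 -31.6  88.7] rot [ 3.000e-02  5.000e-02 -9.023e+01]
shift [-53.9  69.8  88.7] rot [-5.000e-02  3.000e-02  8.977e+01]
shift [-53.9  69.8  88.7] rot [ 3.000e-02  5.000e-02 -9.023e+01]
```

Request:
{"op": "play_rows", "data": {
  "motion": [
    [-3,-10,0,0,0,0,0.45],
    [-6,-22,5,0,0,0,0.5],
    [-8,-28,30,0,0,0,0.6],
    [-12,-30,60,0,0,0,0.63],
    [-20,-30,90,0,0,5,0.63],
    [-35,-20,95,0,0,12,0.63],
    [-48,0,95,0,0,19,0.63],
    [-60,20,95,0,0,26,0.63],
    [-60,45,95,0,0,33,0.63],
    [-60,70,95,0,0,40,0.63]
  ]
}}

```text
time_s: 4.75
eef_pos: [0.4255, -0.0053, 0.1361]
tcp_rot: [-0.596, 0.38, -0.38, 0.597]
contact_force: [1.0, 0.6, -0.3]
finger_gap: 0.0599
```

```bash
python3 -c "
from h import *
st(); plan(-220,-6,130,90)"
```

```text
t 4.75 dock [-211.9  -11.6] z 136.1 jaw 40.46 down [ 0.001  0.001 -1.   ] F [ 1.   0.6 -0.3] gap 59.9 q [-0.14 -0.31  2.23  0.    1.22 -0.58]
shift [-6.3  7.5 -6.1] rot [-7.000e-02  2.000e-02  4.954e+01]
shift [-6.3  7.5 -6.1] rot [ 3.0000e-02  9.0000e-02 -1.3046e+02]
```

Request:
{"op": "play_rows", "data": {
  "motion": [
    [-6,7,0,0,0,7,0.63],
    [-10,7,0,0,0,14,0.63],
    [-10,7,0,0,0,21,0.63],
    [-10,7,0,0,0,28,0.63],
    [-10,7,0,0,0,35,0.63],
    [-10,7,0,0,0,42,0.63],
    [-10,7,0,0,0,49,0.63],
    [-10,7,0,0,0,49.5,0.63]
  ]
}}

```text
time_s: 5.42
eef_pos: [0.4152, 0.0011, 0.1359]
tcp_rot: [-0.7, 0.095, -0.095, 0.701]
contact_force: [0.2, -0.9, -0.4]
finger_gap: 0.0601
```

```bash
python3 -c "
from h import *
st(); plan(-220,-6,40,90)
im=r.grab_frame('top'); cv2.imwrite('pics/t2.png',cv2.resize(im[130:330,200:440],None,fx=3,fy=3))
im=r.grab_frame('side'); cv2.imwrite('pics/s2.png',cv2.resize(im[180:380,200:440],None,fx=3,fy=3))
im=r.grab_frame('wrist'); cv2.imwrite('pics/w2.png',im)"
```

```text
t 5.42 dock [-223.5   -8.1] z 135.9 jaw 90.06 down [-0.001  0.001 -1.   ] F [ 0.2 -0.9 -0.4] gap 60.1 q [-0.13 -0.34  2.25  0.    1.23 -1.43]
shift [  3.9   1.1 -95.9] rot [-0.07 -0.03 -0.06]
shift [  3.9   1.1 -95.9] rot [ 5.0000e-02 -1.2000e-01  1.7994e+02]
```

View pics/t2.png

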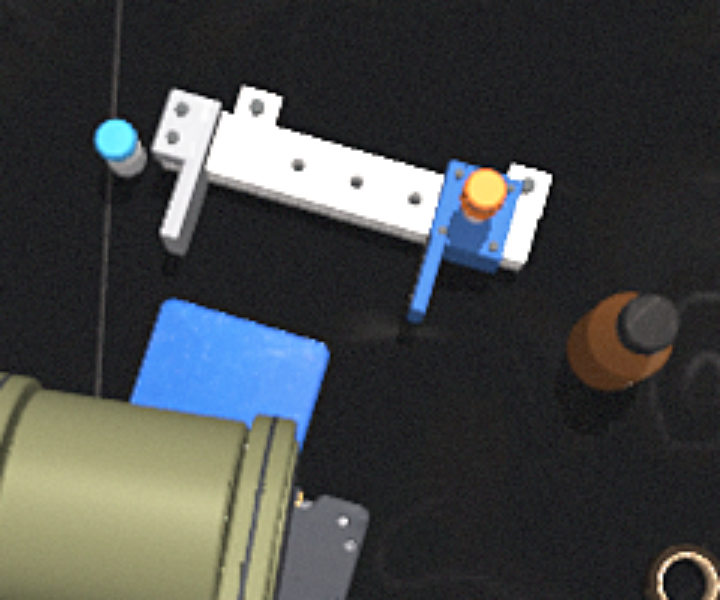

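View pics/w2.png

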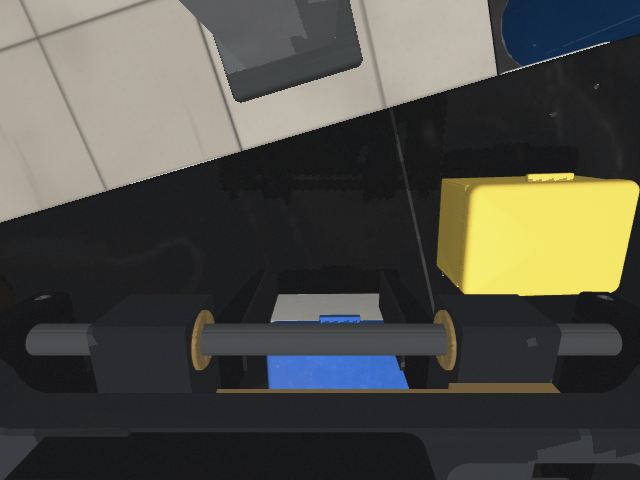

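View pics/s2.png

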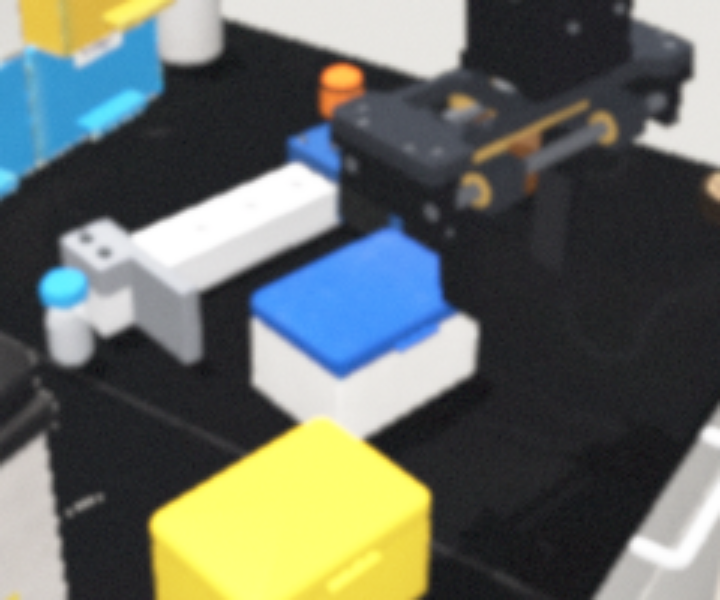

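```bash
python3 -c "
from h import *
for c in [(165,300),(328,345)]:
  print(w2d(atz('top',(200+c[0]/3,130+c[1]/3),.063)))
k=K('top')
import glob
im=cv2.imread('pics/t2.png'); hsv=cv2.cvtColor(im,cv2.COLOR_BGR2HSV)
m=cv2.inRange(hsv,(100,120,120),(125,255,255)); m[:280]=0;m[470:]=0;m[:,345:]=0
ys,xs=np.nonzero(m[:400]); ys=ys
P=np.array([w2d(atz('top',(200+(u-1)/3,130+(v-1)/3),.063,k)) for u,v in zip(xs,ys)])
# back edge: max dock x per y bin
yb=np.round(P[:,1]/4)*4
print([(b,round(P[yb==b,0].max(),1)) for b in np.unique(yb)])
xb=np.round(P[:,0]/8)*8
print([(b,P[xb==b,1].min().round(1),P[xb==b,1].max().round(1)) for b in np.unique(xb)])
"
```

```text
[-96.53540256  54.90339352]
[-93.74146217 -49.99582746]
[(np.float64(-52.0), np.float64(-96.9)), (np.float64(-48.0), np.float64(-93.5)), (np.float64(-44.0), np.float64(-92.8)), (np.float64(-40.0), np.float64(-92.3)), (np.float64(-36.0), np.float64(-92.7)), (np.float64(-32.0), np.float64(-92.5)), (np.float64(-28.0), np.float64(-92.5)), (np.float64(-24.0), np.float64(-92.7)), (np.float64(-20.0), np.float64(-92.4)), (np.float64(-16.0), np.float64(-92.6)), (np.float64(-12.0), np.float64(-92.6)), (np.float64(-8.0), np.float64(-92.6)), (np.float64(-4.0), np.float64(-92.7)), (np.float64(-0.0), np.float64(-92.5)), (np.float64(4.0), np.float64(-92.5)), (np.float64(8.0), np.float64(-92.7)), (np.float64(12.0), np.float64(-92.7)), (np.float64(16.0), np.float64(-92.8)), (np.float64(20.0), np.float64(-92.5)), (np.float64(24.0), np.float64(-92.6)), (np.float64(28.0), np.float64(-92.9)), (np.float64(32.0), np.float64(-92.8)), (np.float64(36.0), np.float64(-92.6)), (np.float64(40.0), np.float64(-92.8)), (np.float64(44.0), np.float64(-92.7)), (np.float64(48.0), np.float64(-93.2)), (np.float64(52.0), np.float64(-93.1)), (np.float64(56.0), np.float64(-95.8))]
[(np.float64(-160.0), np.float64(41.1), np.float64(57.1)), (np.float64(-152.0), np.float64(14.8), np.float64(57.3)), (np.float64(-144.0), np.float64(-11.0), np.float64(57.3)), (np.float64(-136.0), np.float64(-37.4), np.float64(57.3)), (np.float64(-128.0), np.float64(-52.2), np.float64(57.3)), (np.float64(-120.0), np.float64(-52.2), np.float64(57.3)), (np.float64(-112.0), np.float64(-52.3), np.float64(57.3)), (np.float64(-104.0), np.float64(-52.2), np.float64(57.3)), (np.float64(-96.0), np.float64(-51.8), np.float64(57.1))]
```

Box is aligned with the dock to within a fraction of a degree, its ends at about −52…+57 in y (centre +2.5), with about 5 mm to the end plate. Now lower and push in.

```bash
python3 -c "
from h import *
st(); plan(-215,2,40,90);plan(-110,2,40,90)"
```

```text
t 5.57 dock [-223.4   -7.9] z 136.0 jaw 89.78 down [-0.     0.001 -1.   ] F [ 0.7  0.2 -0.9] gap 59.7 q [-0.13 -0.34  2.25  0.    1.23 -1.42]
shift [ 10.8   7.3 -96. ] rot [-0.08 -0.02  0.22]
shift [ 10.8   7.3 -96. ] rot [-4.0000e-02  1.2000e-01 -1.7978e+02]
shift [112.  -20.7 -96. ] rot [-0.08 -0.02  0.22]
shift [112.  -20.7 -96. ] rot [-4.0000e-02  1.2000e-01 -1.7978e+02]
```

Request:
{"op": "play_rows", "data": {
  "motion": [
    [5,7,-25,0,0,0,0.63],
    [11,7,-55,0,0,0,0.63],
    [11,7,-85,0,0,0,0.63],
    [11,7,-96,0,0,0,0.63],
    [11,7,-96,0,0,0,0.63],
    [21,5,-96,0,0,0,0.63],
    [31,2,-96,0,0,0,0.63],
    [38,0,-96,0,0,0,0.63],
    [43,-1,-96,0,0,0,0.63],
    [48,-3,-96,0,0,0,0.63]
  ]
}}

```text
time_s: 6.4
eef_pos: [0.4642, -0.0018, 0.0408]
tcp_rot: [-0.7, 0.097, -0.097, 0.701]
contact_force: [-1.6, 1.5, 0.8]
finger_gap: 0.0598
```

```bash
python3 -c "
from h import *
st(); plan(-100,2,40,90)"
```

```text
t 6.4 dock [-175.5    2.1] z 40.8 jaw 89.76 down [-0.     0.002 -1.   ] F [-1.6  1.5  0.8] gap 59.8 q [-0.12 -0.07  2.21  0.    1.   -1.42]
shift [ 72.8 -20.3  -0.8] rot [-0.09 -0.01  0.24]
shift [ 72.8 -20.3  -0.8] rot [-1.0000e-02  1.4000e-01 -1.7976e+02]
```

Request:
{"op": "play_rows", "data": {
  "motion": [
    [6,-2,-1,0,0,0.2,0.63],
    [12,-3,-1,0,0,0.2,0.63],
    [18,-5,-1,0,0,0.2,0.63],
    [24,-7,-1,0,0,0.2,0.63],
    [30,-8,-1,0,0,0.2,0.63],
    [36,-10,-1,0,0,0.2,0.63],
    [41,-11,-1,0,0,0.2,0.63],
    [46,-13,-1,0,0,0.2,0.63],
    [50,-14,-1,0,0,0.2,0.63],
    [54,-15,-1,0,0,0.2,0.63]
  ]
}}

```text
time_s: 7.23
eef_pos: [0.5186, -0.0169, 0.0397]
tcp_rot: [-0.7, 0.096, -0.095, 0.701]
contact_force: [-1.9, 0.4, 1.9]
finger_gap: 0.0599
```

```bash
python3 -c "
from h import *
st(); plan(-89,2,40,90)
im=r.grab_frame('top'); cv2.imwrite('pics/t3.png',cv2.resize(im[130:330,200:440],None,fx=3,fy=3))
im=r.grab_frame('side'); cv2.imwrite('pics/s3.png',cv2.resize(im[180:380,200:440],None,fx=3,fy=3))"
```

```text
t 7.23 dock [-119.1    2.1] z 39.7 jaw 89.95 down [-0.     0.002 -1.   ] F [-1.9  0.4  1.9] gap 59.9 q [-0.14  0.05  2.09  0.    1.   -1.44]
shift [29.  -8.1  0.3] rot [-0.09 -0.02  0.05]
shift [29.  -8.1  0.3] rot [-3.0000e-02  1.4000e-01 -1.7995e+02]
```

View pics/t3.png

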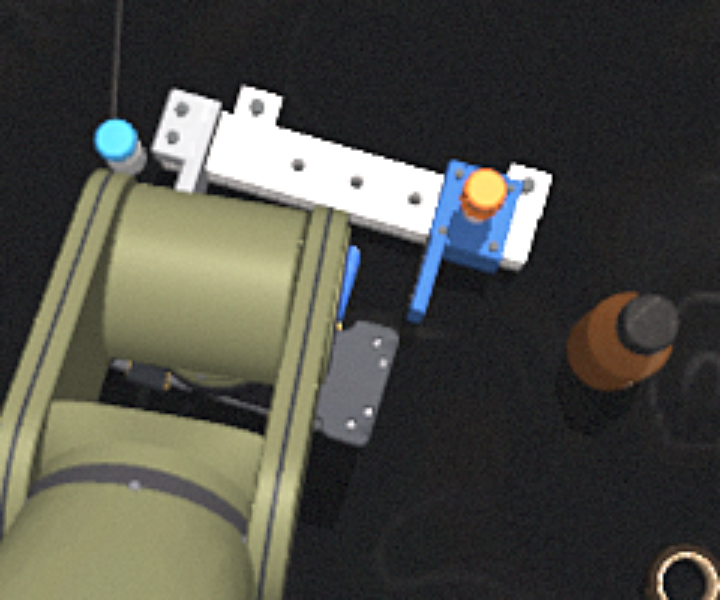

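View pics/s3.png

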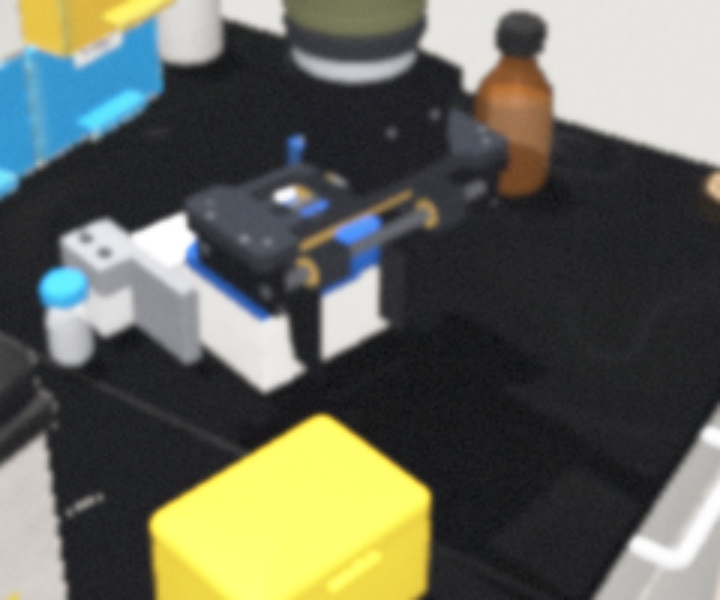

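The box is entering beside the plate with a small gap, fingers squarely on the front face. Continue to the rail.

Request:
{"op": "play_rows", "data": {
  "motion": [
    [4,-1,0,0,0,0,0.63],
    [8,-2,0,0,0,0,0.63],
    [12,-3,0,0,0,0,0.63],
    [16,-4,0,0,0,0,0.63],
    [19,-5,0,0,0,0,0.63],
    [22,-6,0,0,0,0,0.63],
    [24,-7,0,0,0,0,0.63],
    [26,-7,0,0,0,0,0.63],
    [28,-8,0,0,0,0,0.63],
    [28,-8,0,0,0,0,0.63]
  ]
}}

```text
time_s: 8.17
eef_pos: [0.5472, -0.0251, 0.0398]
tcp_rot: [-0.7, 0.095, -0.096, 0.701]
contact_force: [-0.7, 0.5, -0.9]
finger_gap: 0.0596
```

```bash
python3 -c "
from h import *
st(); plan(-89,2,40,90)"
```

```text
t 8.17 dock [-89.4   1.8] z 39.8 jaw 89.95 down [ 0.001  0.001 -1.   ] F [-0.7  0.5 -0.9] gap 59.6 q [-0.14  0.11  2.03  0.    1.   -1.45]
shift [0.4 0.1 0.2] rot [-0.07  0.04  0.05]
shift [0.4 0.1 0.2] rot [ 6.0000e-02  1.1000e-01 -1.7995e+02]
```

Request:
{"op": "play_rows", "data": {
  "motion": [
    [1,0,0,0,0,0,0.63],
    [2,-0.5,0,0,0,0,0.63],
    [3,-1,0,0,0,0,0.63],
    [3,-1,0,0,0,0,0.63]
  ]
}}

```text
time_s: 8.5
eef_pos: [0.5471, -0.0252, 0.0396]
tcp_rot: [-0.7, 0.098, -0.092, 0.701]
contact_force: [-14.1, 1.9, 10.8]
finger_gap: 0.06
```

```bash
python3 -c "
from h import *
st()
im=r.grab_frame('side'); cv2.imwrite('pics/s4.png',cv2.resize(im[190:320,200:400],None,fx=4,fy=4))"
```

```text
t 8.5 dock [-89.4   1.7] z 39.6 jaw 90.02 down [-0.008  0.003 -1.   ] F [-14.1   1.9  10.8] gap 60.0 q [-0.14  0.12  2.02  0.    1.01 -1.45]
```

View pics/s4.png

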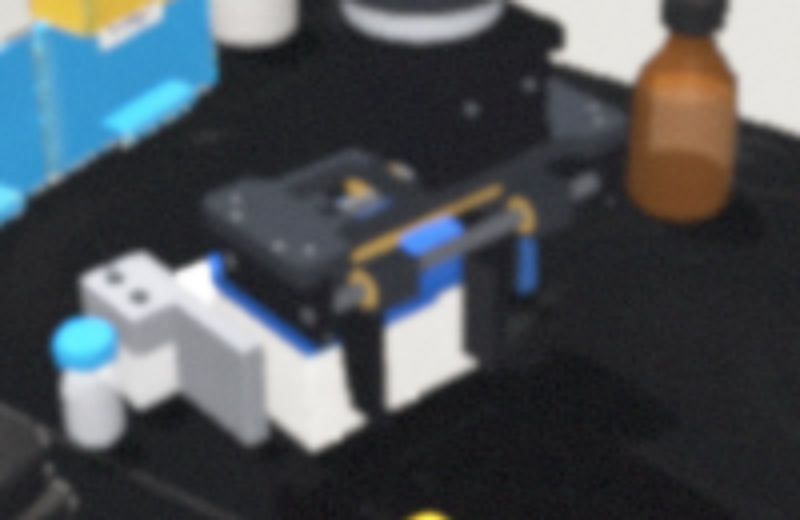

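Box back is on the rail (push force rose to 14 N, no further travel). Back off and go to the knob.

Request:
{"op": "play_rows", "data": {
  "motion": [
    [-3,1,0,0,0,0,0.63],
    [-10,3,0,0,0,0,0.63],
    [-20,6,0,0,0,0,0.63],
    [-30,9,0,0,0,0,0.63],
    [-40,11,10,0,0,0,0.6],
    [-45,12,40,0,0,0,0.56],
    [-45,5,75,0,0,0,0.53],
    [-45,-10,110,0,0,0,0.53],
    [-30,-40,130,0,0,0,0.53],
    [0,-60,130,0,0,0,0.53]
  ]
}}

```text
time_s: 9.38
eef_pos: [0.5486, -0.0868, 0.1764]
tcp_rot: [-0.701, 0.094, -0.096, 0.701]
contact_force: [1.1, 0.2, 0.7]
finger_gap: 0.0507
```

```bash
python3 -c "
from h import *
st(); plan(20,-115,140,90)
im=r.grab_frame('top'); cv2.imwrite('pics/t5.png',cv2.resize(im[130:330,200:440],None,fx=3,fy=3))
im=r.grab_frame('side'); cv2.imwrite('pics/s5.png',cv2.resize(im[190:320,200:400],None,fx=4,fy=4))"
```

```text
t 9.38 dock [-71.6 -57.3] z 176.4 jaw 90.04 down [ 0.002 -0.    -1.   ] F [1.1 0.2 0.7] gap 50.7 q [-0.25 -0.04  1.93  0.    1.25 -1.56]
shift [ 72.9 -80.1 -36.4] rot [ 0.02  0.14 -0.04]
shift [ 72.9 -80.1 -36.4] rot [-2.2000e-01  3.0000e-02  1.7996e+02]
```

View pics/t5.png

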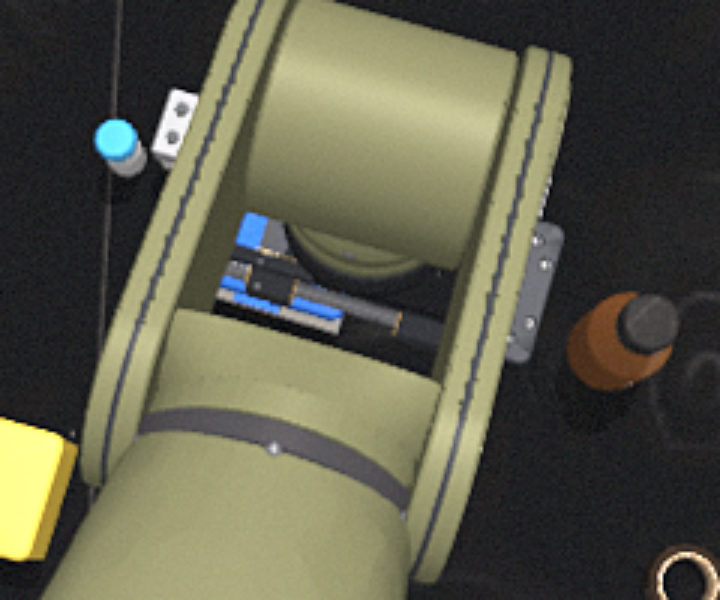

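View pics/s5.png

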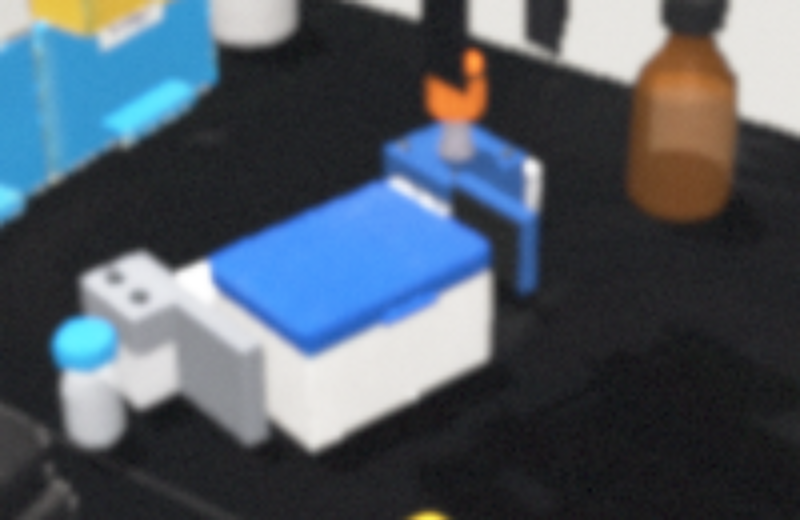

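The box sits flat against the rail next to the end plate. Moving above the knob.

Request:
{"op": "play_rows", "data": {
  "motion": [
    [24,-27,0,0,0,0,0.53],
    [48,-54,0,0,0,0,0.53],
    [73,-80,0,0,0,0,0.53],
    [73,-80,-15,0,0,0,0.53],
    [73,-80,-36,0,0,0,0.53],
    [73,-80,-36,0,0,0,0.53]
  ]
}}

```text
time_s: 9.98
eef_pos: [0.6191, -0.1662, 0.1296]
tcp_rot: [-0.699, 0.101, -0.092, 0.702]
contact_force: [-0.8, 0.2, -1.1]
finger_gap: 0.0505
```

```bash
python3 -c "
from h import *
st(); plan(20,-115,90,90)
k=K('wrist'); im=r.grab_frame('wrist'); cv2.imwrite('pics/w6.png',im)
im=r.grab_frame('side'); cv2.imwrite('pics/s6.png',cv2.resize(im[150:300,200:400],None,fx=4,fy=4))"
```

```text
t 9.98 dock [  17.6 -115. ] z 129.6 jaw 89.84 down [-0.012  0.005 -1.   ] F [-0.8  0.2 -1.1] gap 50.5 q [-0.35  0.2   1.76  0.    1.2  -1.64]
shift [  2.3  -0.7 -39.6] rot [-0.28 -0.68  0.16]
shift [  2.3  -0.7 -39.6] rot [  -1.07    0.43 -179.84]
```

View pics/w6.png

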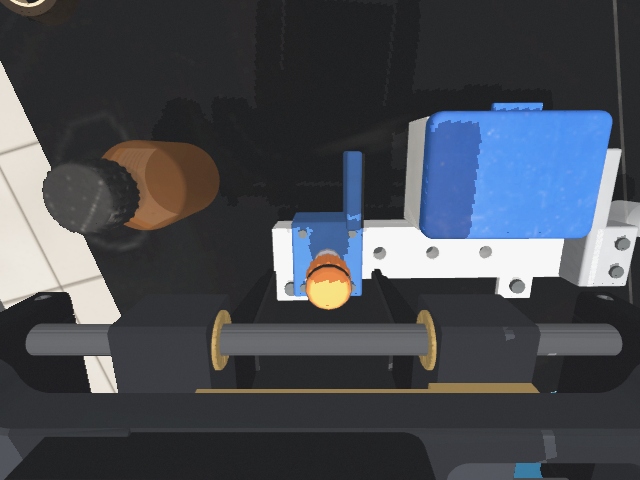

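View pics/s6.png

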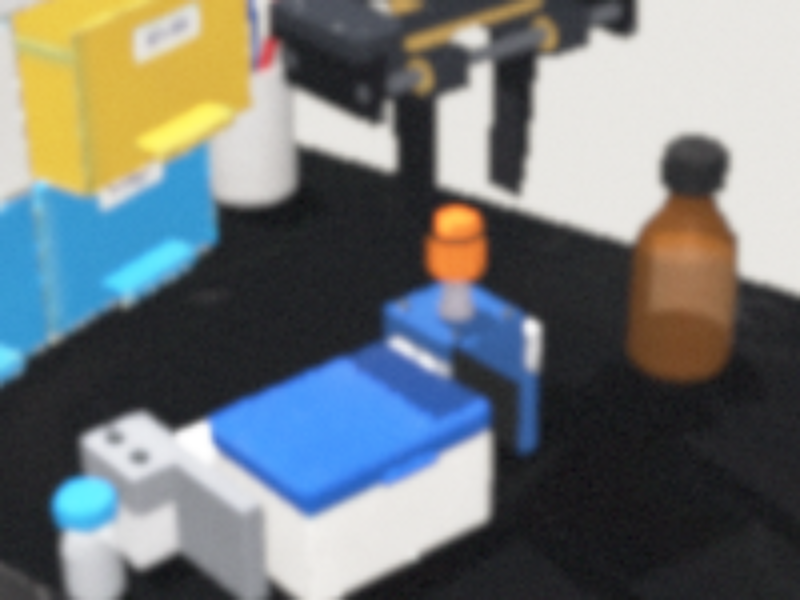

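The knob shows at wrist (328,288), midway between the fingers. Checking the numbers.

```bash
python3 -c "
from h import *
for uv,z in [((328,288),.099),((328.5,272),.093),((379,253),.03),((432.5,252),.03),((485.5,252),.03)]:
  p=atz('wrist',uv,z); print(p.round(4),w2d(p).round(1))"
```

```text
[ 0.6251 -0.164   0.099 ] [  22.8 -111.3]
[ 0.6181 -0.1617  0.093 ] [  15.4 -110.9]
[ 0.6367 -0.1257  0.03  ] [ 23.8 -71.2]
[ 0.647  -0.0861  0.03  ] [ 23.1 -30.3]
[ 0.6579 -0.047   0.03  ] [23.2 10.2]
```

```bash
python3 -c "
from h import *
st(); plan(21.5,-113,89,90)"
```

```text
t 10.08 dock [  19.4 -114.7] z 133.5 jaw 89.89 down [-0.007  0.003 -1.   ] F [1.3 0.1 0.6] gap 50.3 q [-0.35  0.2   1.75  0.    1.2  -1.64]
shift [  2.5   1.1 -44.5] rot [-0.17 -0.39  0.11]
shift [  2.5   1.1 -44.5] rot [  -0.62    0.26 -179.89]
```

```bash
python3 -c "
from h import *
k=K('wrist'); im=r.grab_frame('wrist'); cv2.imwrite('pics/w7.png',im[200:320,220:520]); 
hsv=cv2.cvtColor(im,cv2.COLOR_BGR2HSV); m=cv2.inRange(hsv,(8,120,230),(30,255,255)); m[:240]=0;m[320:]=0;m[:,:290]=0;m[:,370:]=0
ys,xs=np.nonzero(m); print(xs.mean(),ys.mean(),xs.min(),xs.max(),ys.min(),ys.max())
p=atz('wrist',(xs.mean(),ys.mean()),.099,k);print(w2d(p))
print([(np.array(o['point'])*[640,480],o['conf']) for o in r.landmark_of('wrist','lock_knob')]); 
for o in r.landmark_of('wrist','lock_knob')[:1]: print(w2d(atz('wrist',np.array(o['point'])*[640,480],.084,k)))
for o in r.landmark_of('wrist','next_hole')[:1]: print(w2d(atz('wrist',np.array(o['point'])*[640,480],.03,k)))
st()"
```

```text
329.0700325732899 282.5244299674267 306 349 257 302
[  19.4689186  -110.65119081]
[(array([326.08 , 276.288]), 0.76)]
[  21.56260518 -112.20972276]
[  43.21015583 -111.02598966]
t 10.28 dock [  21.9 -115. ] z 137.0 jaw 89.9 down [-0.001  0.001 -1.   ] F [ 0.6 -0.3 -0.2] gap 50.6 q [-0.35  0.2   1.75  0.    1.2  -1.64]
```

View pics/w7.png

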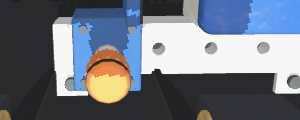

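Request:
{"op": "play_rows", "data": {
  "motion": [
    [-1,2,-8,0,0,0,0.53],
    [-1,2,-18,0,0,0,0.53],
    [-1,2,-28,0,0,0,0.53],
    [-1,2,-38,0,0,0,0.53],
    [-1,2,-45,0,0,0,0.53],
    [-1,2,-48,0,0,0,0.53],
    [-1,2,-48,0,0,0,0.53],
    [-1,2,-48,0,0,0,0.53]
  ]
}}

```text
time_s: 10.95
eef_pos: [0.6222, -0.1654, 0.0887]
tcp_rot: [-0.7, 0.096, -0.095, 0.701]
contact_force: [1.1, -0.0, 0.3]
finger_gap: 0.0505
```

```bash
python3 -c "
from h import *
st()
im=r.grab_frame('side'); cv2.imwrite('pics/s8.png',cv2.resize(im[170:270,260:400],None,fx=5,fy=5));im=r.grab_frame('wrist'); cv2.imwrite('pics/w8.png',cv2.resize(im[200:400,200:460],None,fx=3,fy=3)); st(); print(w2d(r.read_state()['eef_pos']))"
```

```text
t 10.95 dock [  20.4 -113.4] z 88.7 jaw 89.9 down [-0.001  0.001 -1.   ] F [ 1.1 -0.   0.3] gap 50.5 q [-0.34  0.24  1.78  0.    1.12 -1.64]
t 11.05 dock [  20.9 -113.4] z 89.6 jaw 89.9 down [ 0.  0. -1.] F [-0.5 -0.4  0.4] gap 50.3 q [-0.34  0.24  1.78  0.    1.12 -1.64]
[  20.86049456 -113.41475934]
```

View pics/s8.png

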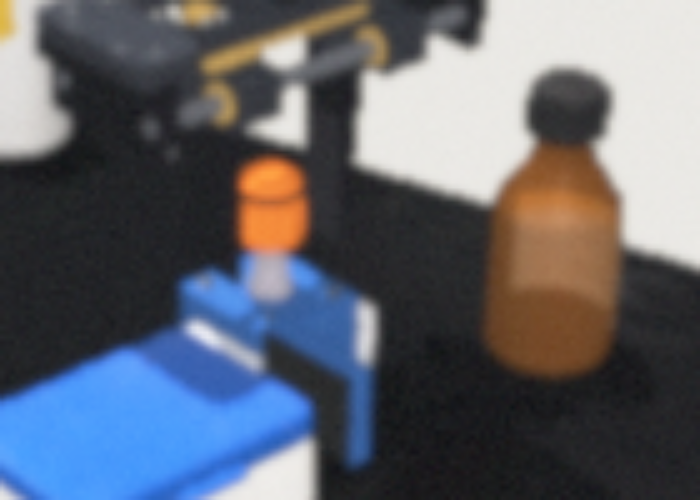

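View pics/w8.png

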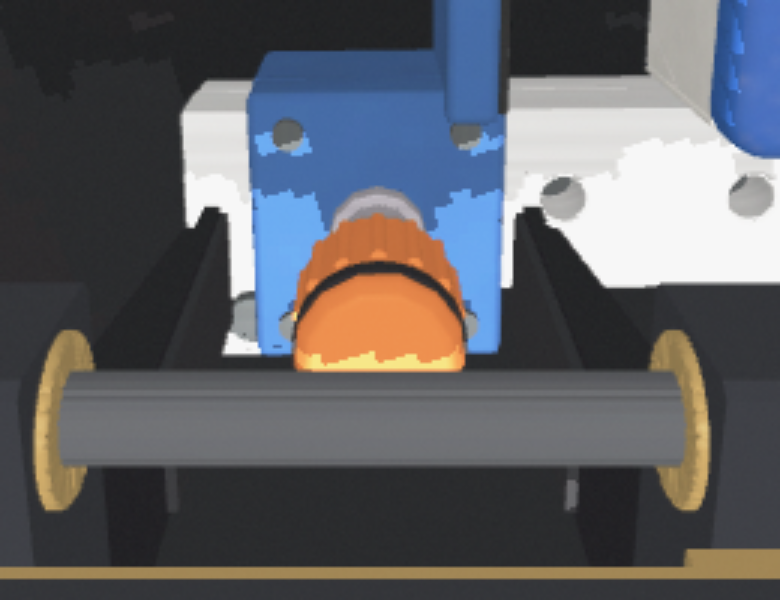

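```bash
python3 -c "
from h import *
s=r.read_state(); p=s['eef_pos']; R=Ro.from_quat(s['tcp_rot']).as_matrix()
for z in (-.031,.031):
  for y in (.025,-.03): 
    q=p+R@np.array([0,y,z]); u=proj('side',q); print(z,y,u.round(1),((u-[260,170])*5).round())
for q in [(20,-115,84),(20,-115,99)]:
  w=np.r_[d2w(*q[:2]),q[2]/1e3]; print(((proj('side',w)-[260,170])*5).round())
im=cv2.imread('pics/s8.png'); cv2.imwrite('pics/s8b.png',np.clip(im.astype(float)*3,0,255).astype(np.uint8))
"
```

```text
-0.031 0.025 [325.1 214. ] [325. 220.]
-0.031 -0.03 [325.6 189.9] [328. 100.]
0.031 0.025 [302.  223.8] [210. 269.]
0.031 -0.03 [301.8 199.1] [209. 145.]
[273. 201.]
[274. 168.]
```

View pics/s8b.png

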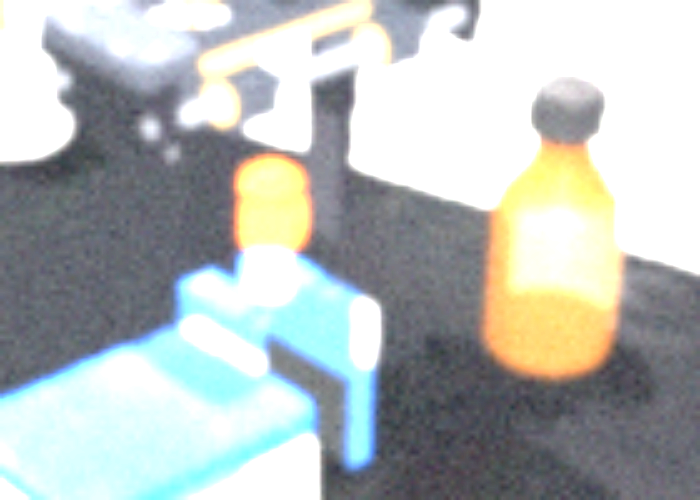

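Fingers straddle the knob (knob at crop (273,205), predicted (273,201)). Closing.

Request:
{"op": "play_rows", "data": {
  "motion": [
    [0,0,-0.5,0,0,0,0.4],
    [0,0,-0.5,0,0,0,0.3],
    [0,0,-0.5,0,0,0,0.2],
    [0,0,-0.5,0,0,0,0.1],
    [0,0,-0.5,0,0,0,0.1],
    [0,0,-0.5,0,0,0,0.1],
    [0,0,-0.5,0,0,0,0.1]
  ],
  "squeeze": 30
}}

```text
time_s: 11.63
eef_pos: [0.6229, -0.1655, 0.0894]
tcp_rot: [-0.7, 0.096, -0.096, 0.701]
contact_force: [1.2, 0.5, 1.2]
finger_gap: 0.025
```

```bash
python3 -c "
from h import *
st()"
```

```text
t 11.63 dock [  21.  -113.3] z 89.4 jaw 89.9 down [ 0.001  0.    -1.   ] F [1.2 0.5 1.2] gap 25.0 q [-0.34  0.24  1.78  0.    1.12 -1.64]
```

Gripped (gap 25 mm). Lift.

Request:
{"op": "play_rows", "data": {
  "motion": [
    [0,0,3,0,0,0,0.1],
    [0,0,6,0,0,0,0.1],
    [0,0,9,0,0,0,0.1],
    [0,0,12,0,0,0,0.1],
    [0,0,14,0,0,0,0.1],
    [0,0,15,0,0,0,0.1],
    [0,0,15,0,0,0,0.1],
    [0,0,15,0,0,0,0.1]
  ]
}}

```text
time_s: 12.3
eef_pos: [0.6227, -0.1654, 0.104]
tcp_rot: [-0.7, 0.096, -0.096, 0.701]
contact_force: [3.5, -0.2, -8.1]
finger_gap: 0.0251
```

```bash
python3 -c "
from h import *
st()
im=r.grab_frame('side'); cv2.imwrite('pics/s9.png',cv2.resize(im[170:270,260:400],None,fx=5,fy=5))
st()"
```

```text
t 12.3 dock [  20.9 -113.3] z 104.0 jaw 89.89 down [ 0.  0. -1.] F [ 3.5 -0.2 -8.1] gap 25.1 q [-0.34  0.23  1.77  0.    1.14 -1.64]
t 12.35 dock [  20.8 -113.3] z 104.0 jaw 89.9 down [ 0.     0.001 -1.   ] F [ 3.5 -1.7 -7.8] gap 25.4 q [-0.34  0.23  1.77  0.    1.14 -1.64]
```

View pics/s9.png

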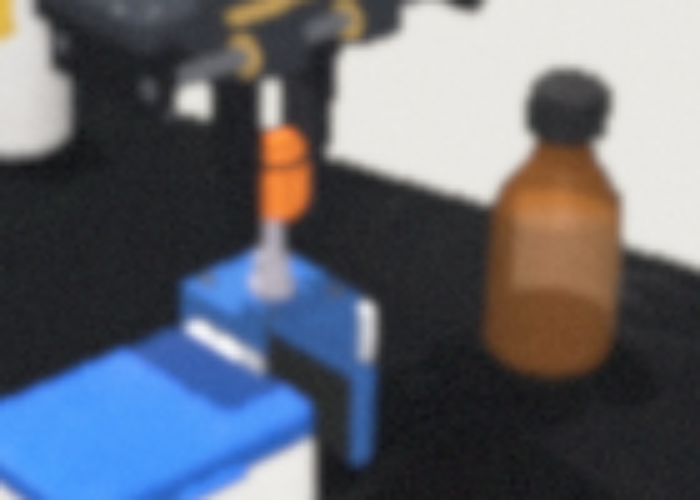

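The knob is up 14.6 mm with −8 N spring force, so the pin is clear. Slide 40 mm along dock +y: (10.7, 38.6).

Request:
{"op": "play_rows", "data": {
  "motion": [
    [1,4,0,0,0,0,0.1],
    [2.1,8,0,0,0,0,0.1],
    [3.3,12,0,0,0,0,0.1],
    [4.4,16,0,0,0,0,0.1],
    [5.5,20,0,0,0,0,0.1],
    [6.7,24,0,0,0,0,0.1],
    [7.5,27,0,0,0,0,0.1],
    [8.3,30,0,0,0,0,0.1],
    [9,32.5,0,0,0,0,0.1],
    [9,32.5,0,0,0,0,0.1]
  ]
}}

```text
time_s: 13.18
eef_pos: [0.6316, -0.1321, 0.1038]
tcp_rot: [-0.7, 0.096, -0.096, 0.701]
contact_force: [3.0, -0.2, -7.7]
finger_gap: 0.0252
```

```bash
python3 -c "
from h import *
st()
im=r.grab_frame('side'); cv2.imwrite('pics/s10.png',cv2.resize(im[170:320,200:400],None,fx=4,fy=4))
st();plan(20.8,-73.3,104.2,90)"
```

```text
t 13.18 dock [ 20.6 -78.8] z 103.8 jaw 89.92 down [-0.     0.001 -1.   ] F [ 3.  -0.2 -7.7] gap 25.2 q [-0.29  0.23  1.77  0.    1.14 -1.59]
t 13.23 dock [ 20.6 -78.8] z 103.8 jaw 89.9 down [-0.     0.002 -1.   ] F [ 2.2  0.6 -8. ] gap 25.0 q [-0.29  0.23  1.77  0.    1.14 -1.59]
shift [1.7 5.3 0.4] rot [-0.1 -0.   0.1]
shift [1.7 5.3 0.4] rot [-0.000e+00  1.500e-01 -1.799e+02]
```

View pics/s10.png

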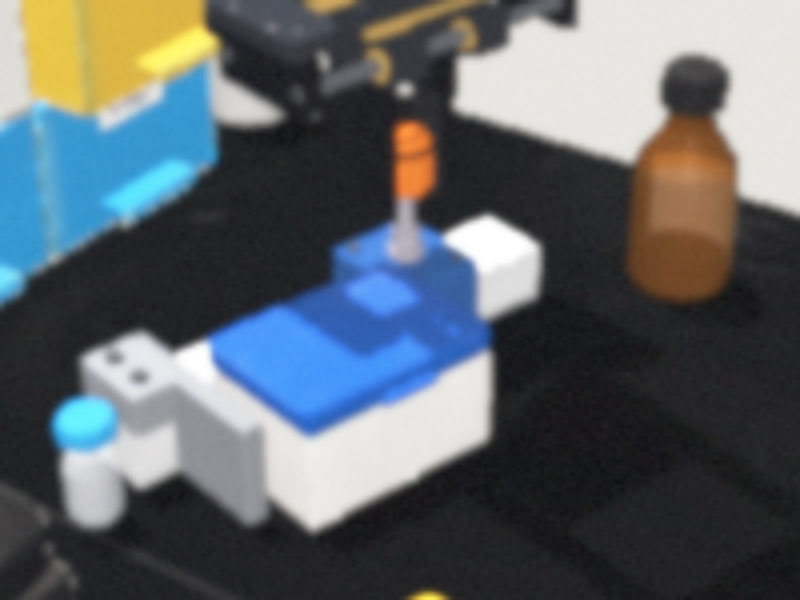

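Request:
{"op": "play_rows", "data": {
  "motion": [
    [0.5,1.5,0.3,0,0,0,0.1],
    [1,3,0.3,0,0,0,0.1],
    [1.3,4.2,0.3,0,0,0,0.1],
    [1.5,5.3,0.3,0,0,0,0.1],
    [1.5,5.3,0.3,0,0,0,0.1],
    [1.5,5.3,0.3,0,0,0,0.1]
  ]
}}

```text
time_s: 13.73
eef_pos: [0.6331, -0.1269, 0.1041]
tcp_rot: [-0.7, 0.096, -0.096, 0.701]
contact_force: [1.8, -2.2, -7.9]
finger_gap: 0.0253
```

```bash
python3 -c "
from h import *
st()
k=K('wrist');im=r.grab_frame('wrist'); cv2.imwrite('pics/w11.png',im)
im=r.grab_frame('side'); cv2.imwrite('pics/s11.png',cv2.resize(im[170:320,200:400],None,fx=4,fy=4))
st()"
```

```text
t 13.73 dock [ 20.6 -73.4] z 104.1 jaw 89.9 down [-0.     0.002 -1.   ] F [ 1.8 -2.2 -7.9] gap 25.3 q [-0.28  0.23  1.77  0.    1.14 -1.58]
t 13.83 dock [ 20.6 -73.4] z 104.1 jaw 89.9 down [-0.     0.002 -1.   ] F [ 2.  -2.5 -8.7] gap 25.2 q [-0.28  0.23  1.77  0.    1.14 -1.58]
```

View pics/w11.png

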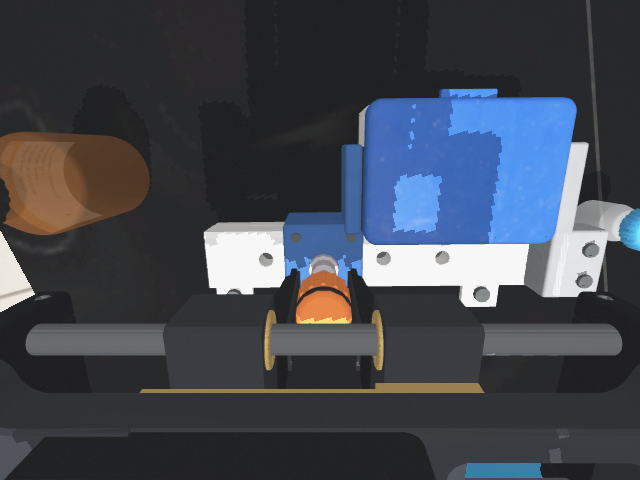

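View pics/s11.png

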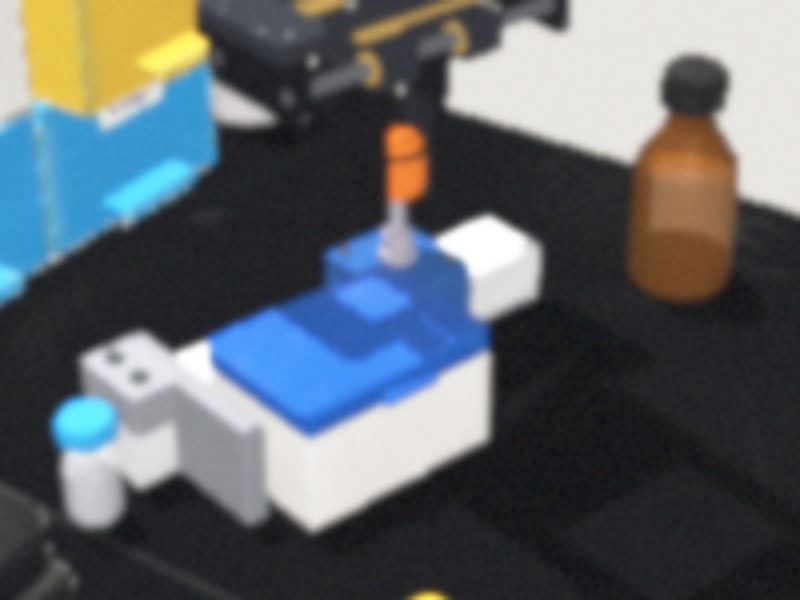

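Stop has travelled 39.9 mm; the vacated first hole shows at wrist (265,259), box flat on the rail. Lower the pin.

Request:
{"op": "play_rows", "data": {
  "motion": [
    [0,0,-2,0,0,0,0.1],
    [0,0,-4,0,0,0,0.1],
    [0,0,-6,0,0,0,0.1],
    [0,0,-8,0,0,0,0.1],
    [0,0,-10,0,0,0,0.1],
    [0,0,-12,0,0,0,0.1],
    [0,0,-13.5,0,0,0,0.1],
    [0,0,-14.7,0,0,0,0.1],
    [0,0,-14.7,0,0,0,0.1],
    [0,0,-14.7,0,0,0,0.1]
  ]
}}

```text
time_s: 14.67
eef_pos: [0.6332, -0.1269, 0.0896]
tcp_rot: [-0.7, 0.096, -0.096, 0.701]
contact_force: [0.6, -0.6, -5.3]
finger_gap: 0.0253
```

```bash
python3 -c "
from h import *
st()
k=K('wrist');im=r.grab_frame('wrist'); cv2.imwrite('pics/w12.png',im)
im=r.grab_frame('side'); cv2.imwrite('pics/s12.png',cv2.resize(im[170:320,200:400],None,fx=4,fy=4))
st()"
```

```text
t 14.67 dock [ 20.7 -73.4] z 89.6 jaw 89.9 down [-0.     0.002 -1.   ] F [ 0.6 -0.6 -5.3] gap 25.3 q [-0.28  0.25  1.78  0.    1.12 -1.58]
t 14.77 dock [ 20.6 -73.4] z 89.6 jaw 89.9 down [-0.     0.002 -1.   ] F [ 0.1 -1.9 -4.4] gap 25.2 q [-0.28  0.25  1.78  0.    1.12 -1.58]
```

View pics/s12.png

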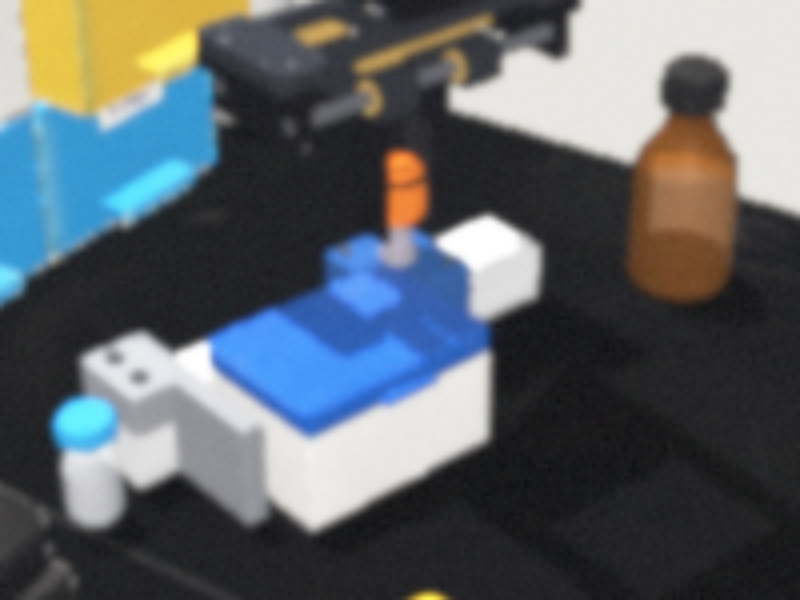

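View pics/w12.png

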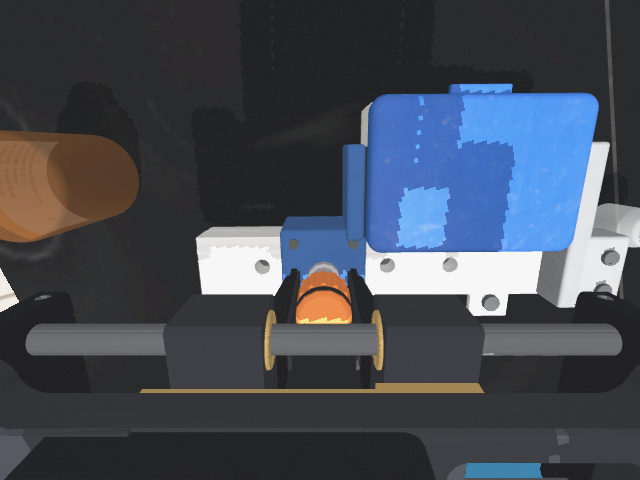

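Down to within 0.2 mm, but the arm still carries the spring (−4.4 N). Press down slightly until the force turns.

Request:
{"op": "play_rows", "data": {
  "motion": [
    [0,0,-0.5,0,0,0,0.1],
    [0,0,-1,0,0,0,0.1],
    [0,0,-1.5,0,0,0,0.1],
    [0,0,-1.5,0,0,0,0.1]
  ]
}}

```text
time_s: 15.1
eef_pos: [0.6334, -0.127, 0.0893]
tcp_rot: [-0.7, 0.096, -0.096, 0.701]
contact_force: [-3.6, -0.1, 4.1]
finger_gap: 0.0258
```

```bash
python3 -c "
from h import *
st()"
```

```text
t 15.1 dock [ 20.9 -73.4] z 89.3 jaw 89.91 down [ 0.     0.001 -1.   ] F [-3.6 -0.1  4.1] gap 25.8 q [-0.28  0.25  1.78  0.    1.12 -1.58]
```

```bash
python3 -c "
from h import *
im=r.grab_frame('side'); cv2.imwrite('pics/s13.png',cv2.resize(im[170:320,200:400],None,fx=4,fy=4))
for n,q in [('ktop',(20,-75,99)),('kbot',(20,-75,69)),('boxbackL lid',(0,61,64)),('boxbackR lid',(0,-49,64)),('boxfrontL',(-79,61,0))]:
  w=np.r_[d2w(*q[:2]),q[2]/1e3]; print(n,((proj('side',w)-[200,170])*4).round())
im=r.grab_frame('wrist');k=K('wrist'); cv2.imwrite('pics/w13.png',im)
for uv in [(372,247),(572,249),(405,251),(540,251)]: print(w2d(atz('wrist',uv,.063,k)).round(1))
st()
a=cv2.imread('pics/side0.png');d=cv2.absdiff(a,r.grab_frame('side')).max(2)
for n,(u,v) in dict(bottle=(370,220),vial=(221,287),tape=(446,247)).items(): print(n,d[v-12:v+12,u-8:u+8].mean())
for l in ['brown_bottle_mid','vial_mid','tape_mid']: print(l,[(np.round(np.array(o['point'])*[640,480],1),o['conf']) for o in r.landmark_of('side',l)][:1])
"
```

```text
ktop [397. 159.]
kbot [398. 213.]
boxbackL lid [192. 338.]
boxbackR lid [383. 255.]
boxfrontL [305. 535.]
[ -2.2 -46.9]
[-0.9 58.4]
[  0.  -29.5]
[ 0.2 41.7]
t 15.2 dock [ 20.9 -73.4] z 89.3 jaw 89.91 down [ 0.     0.001 -1.   ] F [-4.3 -0.8  5.1] gap 24.8 q [-0.28  0.25  1.78  0.    1.12 -1.58]
bottle 3.1197916666666665
vial 5.3671875
tape 3.3932291666666665
brown_bottle_mid [(array([369.5, 214.2]), 0.89)]
vial_mid [(array([219.1, 287.4]), 0.58)]
tape_mid [(array([447.3, 246.5]), 0.81)]
```

View pics/s13.png

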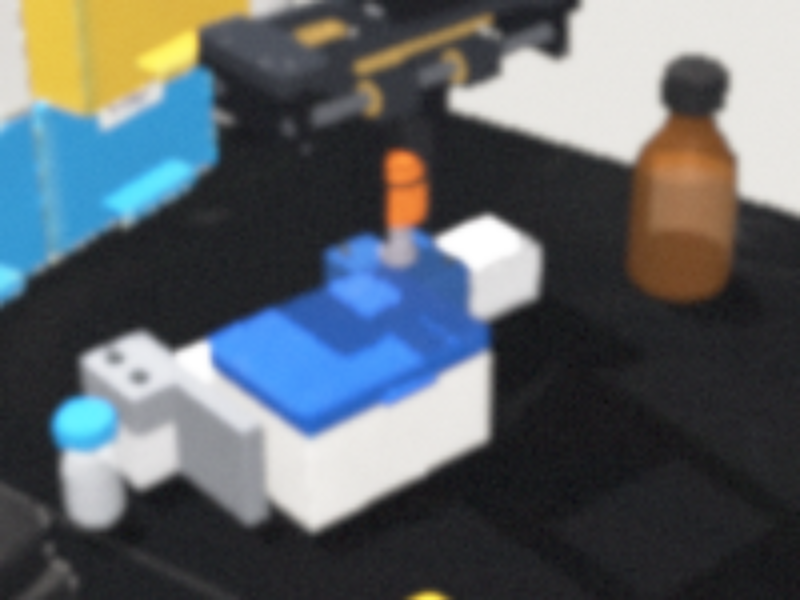

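Pin is down, the box lies flat on the rail between plate and stop, and the bystanders look unmoved. Handing in.

```bash
python3 -c "
from h import *
print(r.job_done())"
```

```text
the job is handed in; nothing more can be done
None
```

I docked the blue-lidded tip box and locked the stop in the next hole. I handed the job in at about 15 s with the knob still gripped and the pin down.

- **Box:** I slid it sideways along the rail, then into the bay, and never lifted it. It stopped moving at the rail when the push reached 14 N. In the last wrist picture its back edge lies within about 1–2 mm of the rail line, parallel to it, between plate and stop.
- **Stop and pin:** I pulled the knob up 14.6 mm, slid the stop 39.9 mm, and lowered the pin. The gripper ended at 89.3 mm, against 89.4 mm when I first gripped the knob. The force changed from −4 N (spring) to +4–5 N as I pressed lightly, so I take the pin as fully seated.
- **Bottle, vial and tape:** All three were found within about 2 pixels of where they started. The vial's patch of picture changed slightly more than the others (5.4 against about 3). I put that down to shadow and did not check it further.

The camera readings of the knob disagreed by about 2–4 mm before the grasp. I aimed between them, and the fingers closed on the knob without trouble.

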